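# Hang the printing screen on the two snap hooks of the wash-out stand

### The arm

A 6-joint arm with a two-finger parallel gripper is mounted at the origin on the work surface; the furniture and walls round the work are solid. World frame = base frame: x ahead of the robot, y to its left, z up, the work surface at z = 0. Lengths are in mm, angles in rad, forces in N, time in s.
With the tool pointing down it reaches from about 325 to 900 mm from the base axis. Payload 3.5 kg.
Tool frame: the origin (TCP) lies on the mounting face of the last link; the fingertips stand 173 mm ahead of it and the grasp point (between the pads) lies bot.grasp_offset ahead of it (bot.grasp_offset is the distance from the TCP to the grasp point, in mm); z points along the fingers, y is the line along which they close (so a half turn about z gives the same grasp; the last joint's range is limited). The gripper opens to 85 mm and grips with 20 to 120 N. Pads are 22 mm wide; open, the fingers measure 114 mm over their backs; the gripper's body (76 mm by 85 mm) begins 54 mm behind the grasp point. The pads swing forward as they close: fully open they stand 13 mm farther back than shut.
Start: joints at [1.028, 0.276, -0.026, 1.268, 0, 1.467], TCP at [266.105, 565.518, 404.713] pointing down, gripper open.
Joint ranges: [-3.12, 3.12], [-0.85, 1.88], [-1.08, 1.24], [-1.95, 2.15], [-1.57, 1.53], [-3.14, 3.14]. Speed limits (rad/s): [2.57, 2.57, 3.14, 3.14, 3.14, 3.14].

### API

Orientations are given as a 3x3 rotation matrix whose columns are the frame's x, y, z axes.
In Python, from rig import sensors, imaging, job, bot gives the robot as it stands.
- The arm moves only by the tool drive_tool, never from a script. Its argument "motion" is one flat list of numbers, 5 for each row, row after row: the shift along the tool's x, y, z in mm, then the turn about the tool's z in rad, then the opening, from 0 (shut) to 1 (fully open). In form: [tx, ty, tz, yaw, gripper, tx, ty, tz, yaw, gripper, ...]. A call has 1 to 20 rows; each row is the pose to reach, as a shift and turn from the pose commanded when the call began, along the tool's axes at that moment; what a row does not reach only later rows make up. A row lasts 1/12 s, in which the tool goes at most 41.7 mm and 7.16 degrees, less where a joint would pass 70% of its speed; a pose out of reach is approached as far as the arm can. A call with a gripper value outside its range is refused whole. The fingers move at their own pace and stop on an object; "newtons" is the grip in N (left out, the last holds). Time passes only in rows, so rows that repeat a pose let the fingers close. It gives the time, the measured TCP pose, the force, the opening and the grip force at its end, in the units of the state.
- sensors.state(): the state, without advancing time (a new reading comes with each control period).
- imaging.get_image(name): name is "scene" or "top" or "wrist"; returns the picture (400x640x3 uint8, red, green, blue); there is no depth.
- imaging.camera_params(name): a dict with "intrinsics" (3x3 intrinsics, pixels), "rvec" (rotation vector, rad) and "tvec" (3), from world to camera coordinates, as OpenCV has them. Camera axes: x right, y down, z forward; pixel columns grow to the right and rows downward; lengths in mm; the calibration is good to about 2 mm. A picture is of the moment at which its call begins: read the wrist's pose just before it. camera_params takes no time and is no camera call; for the wrist camera it gives the pose at the moment of the call.
- job.hand_in(): hands the job in; it is judged then, once.
The state is a dict: "time_s": time; "joints": joint angles; "qvel": joint speeds; "effort": joint torques, N m; "eef_pos": TCP position; "tool_rot": TCP orientation; "ft_force": force on the tool from outside, world axes, zero at the start; "wrist_torque": the same for the moment, N m; "grip_width": finger opening in mm; "grasp_force": force on a finger pad.
Only numpy, scipy, OpenCV 4.12 (cv2) and the standard library are available. Lean on these libraries where they do the work, as an engineer would, in place of code of your own. Each camera call takes 0.05 s, during which the arm holds its last target. There are 200 camera calls.

### The job

The small printing screen has to be hung up for washing out: lift it out of the slotted rack by the wooden grip and lay its rod level across the shut brass gates of both hooks on the blue stand. Let go of it to see that it lies on both, then push it down until the rod is fully home in both hooks and both gates have snapped shut above it, and leave it hanging there. Do not disturb the other things on the bench.

Things in the scene. Friction and masses are not known exactly. Their poses are not given: they have to be found in the camera images.
- screen_grip (a point): Centre of the wooden grip of the printing screen, on the axis of its hanging rod. Grip: 16 mm thick (x), 56 mm long (y, along the rod), 16 mm high. x through the screen's thickness, y along the rod, z up; the screen is the same either way round. The frame's top edge is 30 mm below this point, its lower edge 110 mm below.
- screen: Loose printing screen: aluminium frame with yellow mesh, 140 wide, 80 tall, 16 mm thick; above it two flat brackets (14 mm wide, 50 mm either side of the middle) carry a round steel rod, 12 mm thick, 200 mm long, that sticks out 30 mm past the frame on both sides. 0.22 to 0.39 kg. Starts upright in the rack's middle slot. Origin: middle of the lower edge; axes as screen_grip
- rod_left (a point): Point on the rod's axis 84 mm from the grip's centre towards the screen's +y: the part of the rod that lies in one hook
- rod_right (a point): Point on the rod's axis 84 mm from the grip's centre towards the screen's -y: the part of the rod that lies in the other hook
- slot_rack: Pale wooden rack, 105 x 170 x 34 mm, fixed, with three upward slots 19 mm wide, 24 mm deep along its y; the screen stands in the middle one, so it comes out straight upwards. A plywood offcut stands in the rear (+x) slot, its top 70 mm above the bench. Origin at the centre of the underside, z up
- wash_stand: Blue wash-out stand, fixed: 130 x 206 mm base with a steel drip tray (rim 24 mm high), two posts 14 mm square, 168 mm apart, each with a steel hook in front. Between the posts it is open but for a tie bar 60 mm above the bench, 25 mm behind the hooks' line. The frame passes between the hooks with 9 mm to spare on each side. Origin: underside, below hooks_mid; +x to the back
- hooks_mid (a point): Point half-way between the two hooks, on the line of the rod's axis when fully home, 150 mm above the bench. y from the right hook to the left hook, +x to the back of the stand, z up. The highest points of the hooks are 49 mm above it. The rod's axis is 36 mm above it when the rod lies on the shut gates
- hook_left (a point): Seat of the left (+y) hook, 84 mm from hooks_mid: where the rod's axis lies when home. The hook is an upward-open U with a V-shaped seat, 10 mm wide along y, 23 mm between nose and back, mouth flared to about 35 mm
- hook_right (a point): Seat of the right (-y) hook, 84 mm from hooks_mid; like the left one
- gate_left (a joint): Brass spring gate across the left hook (rad): 0 shut, grows as it is pushed down into the hook, springs back to 0. The shut gates carry the screen's weight; 6 to 18 N downwards on the grip pushes the rod through both, and they snap shut above it
- gate_right (a joint): Brass spring gate across the right hook (rad), same as the left one
- green_jar: glass jar with a dark green screw lid, 68 mm across, 101 mm tall, loose bystander; origin at the centre of its underside
- ink_pot: amber glass pot with a black lid, 58 mm across, 47 mm tall, loose bystander; origin at the centre of its underside
- filling_knife: filling knife with a dark handle and a steel blade, 64 x 175 x 24 mm, lying flat, loose bystander; origin at the centre of its underside
- masking_tape: roll of cream masking tape, 96 mm across, 25 mm high, lying flat, loose bystander; origin at the centre of its underside
- thinner: clear bottle with a ribbed white cap, 61 mm across, 130 mm tall, loose bystander; origin at the centre of its underside
Things that resemble listed ones, but are neither listed nor needed, are in the scene too. Leave any turquoise look-alike of the screen alone.

How it is judged (in metres and radians):
On the way, in this order (a step that is already met when the one before it is completed fails the run):
1. the screen is let go and its rod lies level on the shut gates of both hooks (x of screen_grip in the frame of hooks_mid between -0.014 and 0.014 m and y of screen_grip in the frame of hooks_mid between -0.014 and 0.014 m and z of screen_grip in the frame of hooks_mid between 0.028 and 0.046 m and angle between the y axis of screen_grip and the y axis of hooks_mid, either way round below 0.07 rad and value of joint each of gate_left, gate_right below 0.2 rad and contact force between the fingers and screen below 0.05 N), for 0.3 s.
2. the rod is home in both hooks and both gates have snapped shut above it (x of screen_grip in the frame of hooks_mid between -0.014 and 0.014 m and y of screen_grip in the frame of hooks_mid between -0.014 and 0.014 m and z of screen_grip in the frame of hooks_mid between -0.006 and 0.006 m and angle between the y axis of screen_grip and the y axis of hooks_mid, either way round below 0.07 rad and value of joint each of gate_left, gate_right below 0.2 rad), for 0.2 s.
At the end, for the whole second after the job is handed in: The screen hangs quietly (below 0.15 m/s), let go, with its rod home in both hooks: grip centre within 6 mm of the seat height and 14 mm of the middle of the hooks along and across, rod within 0.07 rad of the line of the hooks, both gates shut (below 0.2 rad) (all of step 2 and linear speed of screen below 0.15 m/s and contact force between each of the arm, the fingers and screen below 0.05 N); the robot touches nothing.
It fails at once if one of the other things on the bench is pushed 30 mm or more from its place (distance of any of green_jar, ink_pot, filling_knife, masking_tape, thinner from where it was at the start of the episode above 0.03 m).
It also fails if it takes over 48 s, if anything falls off the work surface, if the arm or the gripper's body presses on something with over 40 N, if the wrist force passes 120 N, or if a joint passes its speed limit or range.

## Working session

There is one attempt and no reset: what is moved stays moved. The work goes in short steps, Python scripts to look and compute and a tool call to move; the robot and the scene stay as the last step left them, time stands still between calls to the robot, and variables do not carry over. Pictures are saved under pics/ and viewed, at most 10 in all, crops included, and the job is handed in when it is done.

Besides the shell and the picture viewer there is one more tool, called after "Emit:" by a JSON object that holds its "fn" and its "kwargs". drive_tool: Moves the arm, as the interface text tells. Its arguments: {"type":"object","properties":{"motion":{"type":"array","items":{"type":"number"}},"newtons":{"type":"number"}},"required":["motion"]}

```bash
ls; mkdir -p pics; cat > h.py <<'E'
import numpy as np, cv2
from rig import sensors, imaging, job, bot
def cam(n):
    p=imaging.camera_params(n);K=np.array(p["intrinsics"],float);R=cv2.Rodrigues(np.array(p["rvec"],float))[0];t=np.array(p["tvec"],float).ravel();return K,R,t
def ray(c,px):
    K,R,t=c;d=R.T@np.linalg.inv(K)@[px[0],px[1],1.];return -R.T@t,d/np.linalg.norm(d)
def onz(c,px,z):
    o,d=ray(c,px);return o+d*(z-o[2])/d[2]
def tri(c1,p1,c2,p2):
    o1,d1=ray(c1,p1);o2,d2=ray(c2,p2);s=np.linalg.lstsq(np.c_[d1,-d2],o2-o1,rcond=None)[0]
    a=o1+s[0]*d1;b=o2+s[1]*d2;return (a+b)/2,np.linalg.norm(a-b)
def proj(c,P):
    K,R,t=c;q=K@(R@np.array(P,float)+t);return q[:2]/q[2]
def snap(n,f):
    c=cam(n);im=imaging.get_image(n);cv2.imwrite(f"pics/{f}.png",im[:,:,::-1]);return c,im
E
python3 - <<'E'
from h import *
for n in("scene","top"):
    c,_=snap(n,n+"0");print(n,(-c[1].T@c[2]).round(),c[0][0,0],c[1].round(2).tolist())
print(bot.grasp_offset,sensors.state())
E
```

```text
pics
scene [-750.  878.  862.] 448.85096126177393 [[-0.57, -0.82, 0.02], [-0.4, 0.25, -0.88], [0.72, -0.51, -0.47]]
top [ 267.  106. 1581.] 485.16190552430993 [[0.03, -1.0, -0.0], [-1.0, -0.03, -0.06], [0.06, 0.01, -1.0]]
154.70000000000002 {'time_s': 0.1, 'joints': array([ 1.02760768e+00,  2.77114633e-01, -2.77506217e-02,  1.26801690e+00,
        1.00433872e-05,  1.46739782e+00]), 'qvel': array([ 0.00183056, -0.00086728,  0.00353427, -0.00045485,  0.00025372,
        0.00093341]), 'effort': array([ 1.27258600e-04, -4.46708894e+01,  2.96128696e+01,  8.46165000e-03,
       -4.87929117e-05,  2.27318004e-06]), 'eef_pos': array([265.91603963, 565.21666323, 403.63208328]), 'tool_rot': array([[-9.04840904e-01,  4.25748467e-01, -1.08669364e-03],
       [ 4.25749794e-01,  9.04839181e-01, -1.78040889e-03],
       [ 2.25276627e-04, -2.07364639e-03, -9.99997825e-01]]), 'ft_force': array([-0.42353499, -0.12279584,  0.60868134]), 'wrist_torque': array([0.02280877, 0.0234442 , 0.02341355]), 'grasp_force': 0.0, 'grip_width': 85.30783571091347}
```

View pics/scene0.png

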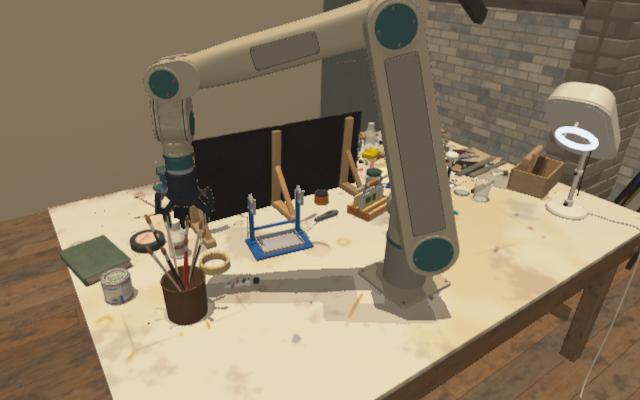

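View pics/top0.png

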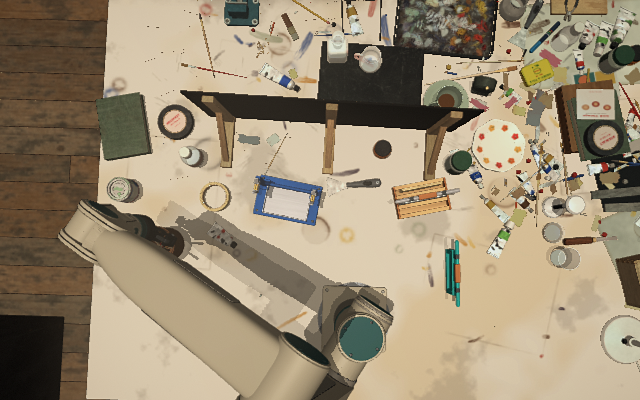

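The scene view shows the stand around (275,225) and the rack and screen partly hidden by the arm at (370,200). In the top view the stand is at about (288,200), the rack with the screen at (422,197), and the turquoise look-alike at (454,272). I'll enlarge those two regions.

```bash
python3 - <<'E'
import cv2,numpy as np
a=cv2.imread("pics/top0.png")
f=lambda r:cv2.resize(r,(800,300),interpolation=cv2.INTER_CUBIC)
# stand x240-340 y170-~; rack
A=a[168:232,240:340];B=a[168:232,375:475]
g=lambda r:cv2.resize(r,(464,297),interpolation=cv2.INTER_CUBIC)
cv2.imwrite("pics/c1.png",np.vstack([g(A),g(B)]))
E
```

```text
(no output)
```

View pics/c1.png

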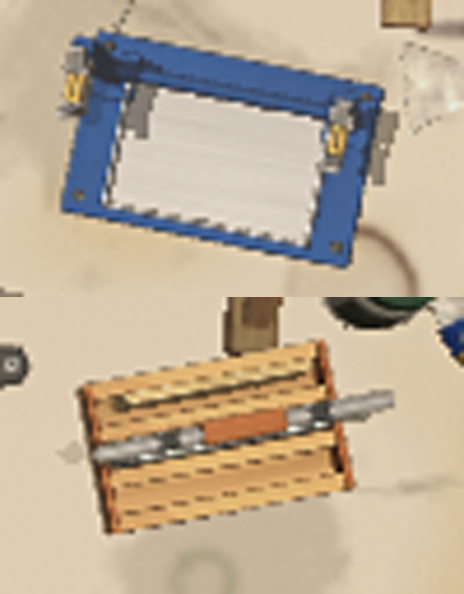

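The crop shows the brass gates at about (256,187) and (313,197) px. The grip is at about (428,196), with the rod ends at (395,202) and (460,190).

```bash
python3 - <<'E'
from h import *
c=cam("top");w=cv2.imread("pics/top0.png");hsv=cv2.cvtColor(w,cv2.COLOR_BGR2HSV)
def cen(x0,x1,y0,y1,lo,hi):
    m=cv2.inRange(hsv[y0:y1,x0:x1],lo,hi);n,l,s,ce=cv2.connectedComponentsWithStats(m);i=1+np.argmax(s[1:,4]);return ce[i]+[x0,y0],s[i,4]
gl=cen(248,264,178,196,(18,110,120),(32,255,255));gr=cen(304,320,186,206,(18,110,120),(32,255,255))
gp=cen(412,444,186,206,(5,120,100),(13,255,255));print(gl,gr,gp)
G=[onz(c,p[0],178) for p in(gl,gr)];print("gates",G,np.linalg.norm(G[0]-G[1]))
M=(G[0]+G[1])/2;v=G[0]-G[1];print("mid",M,"ydir ang",np.arctan2(v[1],v[0]))
E=[onz(c,p,120) for p in((394.8,202),(459.9,190))];v2=E[0]-E[1];print("rod",E,np.linalg.norm(v2),(E[0]+E[1])/2,np.arctan2(v2[1],v2[0]))
print("grip",onz(c,gp[0],128),onz(c,(428,196),128))
s=sensors.state();print(s["eef_pos"],np.arctan2(*s["tool_rot"][[1,0],0]),np.arctan2(*s["tool_rot"][[1,0],1]))
E
```

```text
(array([255.4 , 186.45]), np.int32(20)) (array([312.5       , 197.77777778]), np.int32(18)) (array([427.25274725, 195.43956044]), np.int32(91))
gates [array([399.7098067 , 305.50896798, 178.        ]), array([371.42042795, 138.7524402 , 178.        ])] 169.13908036492657
mid [385.56511732 222.13070409 178.        ] ydir ang 1.402751407403945
rod [array([ 369.9717194 , -108.34596122,  120.        ]), array([ 411.80835257, -303.8885258 ,  120.        ])] 199.9679935424736 [ 390.89003598 -206.11724351  120.        ] 1.7815701366185486
grip [ 391.88217753 -204.04481403  128.        ] [ 390.25923906 -206.31004471  128.        ]
[265.91603963 565.21666323 403.63208328] 2.701802269789467 1.1310064101396498
```

Emit:
{"fn": "drive_tool", "kwargs": {"motion": [-441,-644,0,0.92,1,-441,-644,0,0.92,1,-441,-644,0,0.92,1,-441,-644,0,0.92,1,-441,-644,0,0.92,1,-441,-644,0,0.92,1,-441,-644,0,0.92,1,-441,-644,0,0.92,1,-441,-644,0,0.92,1,-441,-644,0,0.92,1,-441,-644,0,0.92,1,-441,-644,0,0.92,1,-441,-644,0,0.92,1,-441,-644,0,0.92,1,-441,-644,0,0.92,1,-441,-644,0,0.92,1,-441,-644,0,0.92,1,-441,-644,0,0.92,1,-441,-644,0,0.92,1,-441,-644,0,0.92,1]}}

```text
time_s: 1.77
eef_pos: [391.9, -209.8, 404.6]
tool_rot: [[-0.204, 0.979, 0.001], [0.979, 0.204, -0.003], [-0.003, 0.001, -1.0]]
ft_force: [-0.5, -0.7, -0.5]
grip_width: 85.6
grasp_force: 0.0
```

```bash
python3 - <<'E'
from h import *
s=sensors.state();c,im=snap("wrist","w1");print(s["eef_pos"],(-c[1].T@c[2]).round(1))
b=im[:,:,::-1].copy();hsv=cv2.cvtColor(b,cv2.COLOR_BGR2HSV)
print("grip expected",proj(c,(391,-205,128)),[proj(c,p).round() for p in((370,-108,120),(412,-304,120))])
m=cv2.inRange(hsv,(4,110,90),(13,255,255));n,l,st,ce=cv2.connectedComponentsWithStats(m)
for i in np.argsort(-st[1:,4])[:4]+1: print(st[i],ce[i],onz(c,ce[i],128))
E
```

```text
[ 391.89450521 -209.81885417  404.63273726] [ 377.2 -137.8  374.5]
grip expected [315.93896342 190.45886254] [array([315.,  69.]), array([316., 285.])]
[ 34 223  60  22 847] [ 63.6257379  233.61865407] [ 171.72930477 -292.62262532  128.        ]
[309 158  18  50 696] [318.02298851 178.3045977 ] [ 390.54942288 -193.90773603  128.        ]
[446  61  29  51 278] [458.44964029  86.87410072] [484.36998592 -98.57917251 128.        ]
[270  96  40   6 209] [289.64114833  98.34449761] [ 354.80185816 -134.24581815  128.        ]
```

View pics/w1.png

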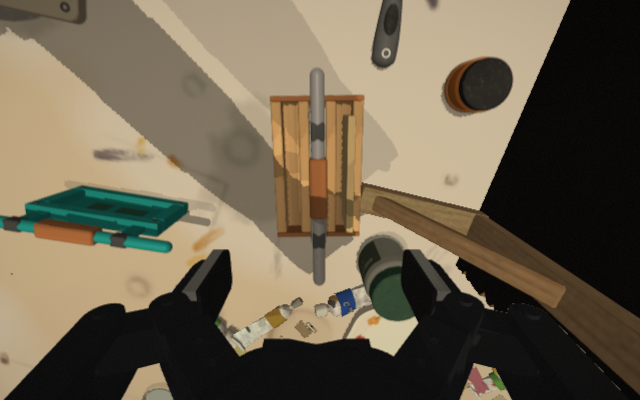

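The wrist view shows the grip centre at (318,188) and the rod running vertically from (317,68) to (319,285), about 2 mm off. The green jar at (390,280) is close to the right finger's path, so I'll check that clearance.

```bash
python3 - <<'E'
from h import *
s=sensors.state();c=cam("wrist");R=s["tool_rot"]
for n,p,z in(("grip",(318,189),128),("e1",(317,70),122),("e2",(319,284),122),("jar",(392,291),101)):
    P=onz(c,p,z);print(n,P.round(1),(R.T@(P-s["eef_pos"])).round(1))
E
```

```text
grip [ 391.3 -200.   128. ] [  7.2   1.7 276.3]
e1 [ 370.5 -105.4  122. ] [104.1   0.8 282.4]
e2 [ 412.8 -297.3  122. ] [-92.5   2.9 282.3]
jar [ 495.5 -303.1  101. ] [-115.    82.6  303.3]
```

Emit:
{"fn": "drive_tool", "kwargs": {"motion": [5,2,35,0,1,5,2,70,0,1,5,2,105,0,1,5,2,130,0,1,5,2,130,0,1,5,2,130,0,0,5,2,130,0,0,5,2,130,0,0,5,2,130,0,0,5,2,130,0,0,5,2,130,0,0,5,2,130,0,0,5,2,130,0,0], "newtons": 60}}

```text
time_s: 2.9
eef_pos: [392.5, -200.2, 276.1]
tool_rot: [[-0.209, 0.978, 0.002], [0.978, 0.209, -0.002], [-0.002, 0.002, -1.0]]
ft_force: [-1.1, -0.1, 6.4]
grip_width: 15.0
grasp_force: 59.9
```

Emit:
{"fn": "drive_tool", "kwargs": {"motion": [5,0,-12,0,0,0,0,-40,0,0,0,0,-75,0,0,0,0,-110,0,0,0,0,-145,0,0,0,0,-180,0,0,0,0,-215,0,0,0,0,-215,0,0,0,0,-215,0,0]}}

```text
time_s: 3.65
eef_pos: [392.2, -200.0, 491.7]
tool_rot: [[-0.209, 0.978, 0.004], [0.978, 0.209, -0.003], [-0.003, 0.003, -1.0]]
ft_force: [0.2, -0.2, -3.4]
grip_width: 15.1
grasp_force: 59.5
```

Emit:
{"fn": "drive_tool", "kwargs": {"motion": [20,4,0,0,0,50,10,0,0.05,0,85,17,0,0.1,0,120,24,0,0.15,0,155,31,0,0.2,0,190,38,0,0.25,0,225,45,0,0.3,0,260,52,0,0.35,0,295,58,0,0.378,0,330,65,0,0.378,0,360,71,0,0.378,0,385,76,0,0.378,0,404,80,0,0.378,0,414,82,0,0.378,0,414,82,0,0.378,0,414,82,0,0.378,0,414,82,0,0.378,0]}}

```text
time_s: 5.07
eef_pos: [385.1, 221.5, 488.7]
tool_rot: [[0.167, 0.986, -0.002], [0.986, -0.167, -0.001], [-0.002, -0.002, -1.0]]
ft_force: [-0.1, 0.1, -2.8]
grip_width: 15.4
grasp_force: 59.5
```

```bash
python3 - <<'E'
from h import *
s=sensors.state();c,im=snap("wrist","w2");c2,_=snap("scene","s2");c3,_=snap("top","t2")
print(s["eef_pos"],s["ft_force"]);ct=c
v=np.array([np.cos(1.403),np.sin(1.403),0]);M=np.array([385.6,222.1,178])
for cc,n in((c,"w"),(c2,"s"),(c3,"t")): print(n,[proj(cc,M+k*84*v).round() for k in(1,-1)],[proj(cc,s["eef_pos"]-[0,0,155]+k*100*v).round() for k in(1,0,-1)])
w=cv2.imread("pics/w2.png");sc=cv2.imread("pics/s2.png")[130:280,200:400]
cv2.imwrite("pics/c2.png",np.hstack([cv2.resize(sc,(400,300),interpolation=3),cv2.resize(cv2.imread("pics/t2.png")[130:240,230:377],(400,300),interpolation=3)]))
E
```

```text
[385.13371726 221.48954565 488.7030856 ] [-0.11759168  0.12666942 -2.78215577]
w [array([317.,  97.]), array([317., 261.])] [array([315.,  38.]), array([316., 268.]), array([316., 419.])]
s [array([253., 202.]), array([301., 192.])] [array([246., 157.]), array([276., 153.]), array([306., 148.])]
t [array([256., 186.]), array([312., 198.])] [array([241., 180.]), array([279., 187.]), array([317., 195.])]
```

View pics/w2.png

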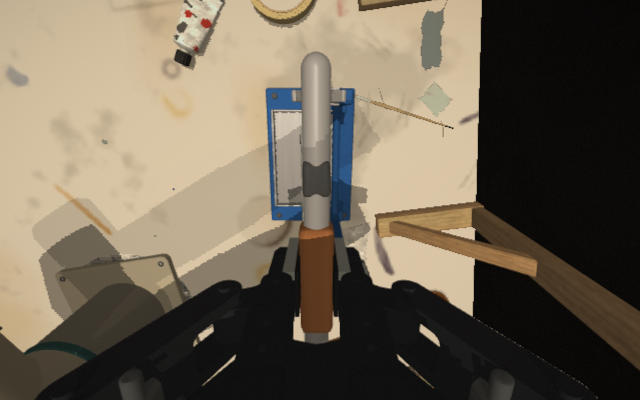

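View pics/c2.png

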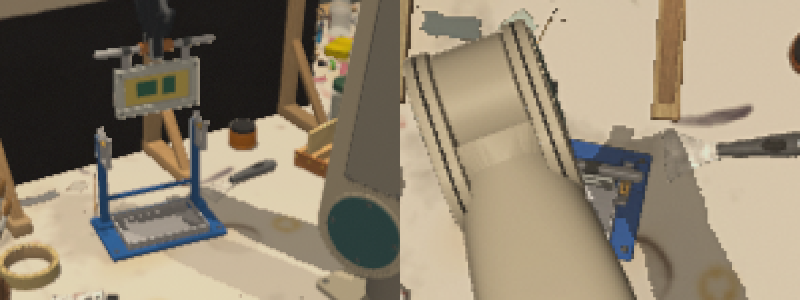

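The wrist view shows the rod end at (316,52) and the grip at rows 225–333. The rod lies parallel to the hooks' line. In the scene view the rod ends fall within 1–2 px of where I predicted, and the screen is clear above the hooks. Next I'll work out the offset along the rod.

```bash
python3 - <<'E'
from h import *
s=sensors.state();R=s["tool_rot"];e=s["eef_pos"];c=cam("wrist");zr=e[2]-154.7
for n,p,z in(("end",(316,52),zr),("g1",(317,226),zr+8),("g2",(317,333),zr+8)):
    print(n,(R.T@(onz(c,p,z)-e)).round(1))
im=cv2.imread("pics/w2.png");hsv=cv2.cvtColor(im,cv2.COLOR_BGR2HSV)
m=cv2.inRange(hsv[200:345,295:340],(3,100,40),(14,255,255));ys,xs=np.nonzero(m);print(ys.min()+200,ys.max()+200,xs.min()+295,xs.max()+295)
# left hook seen by wrist: steel at approx (317,97)
c2=cam("scene");b=cv2.imread("pics/s2.png");h=cv2.cvtColor(b,cv2.COLOR_BGR2HSV)
m=cv2.inRange(h[185:215,240:310],(18,90,90),(34,255,255));n,l,st,ce=cv2.connectedComponentsWithStats(m)
print([(ce[i]+[240,185],st[i,4]) for i in range(1,n) if st[i,4]>2])
E
```

```text
end [ 95.2   0.5 154.7]
g1 [ 25.7   0.9 146.7]
g2 [-30.6   0.9 146.7]
222 341 299 339
[(array([299.28571429, 192.        ]), np.int32(7)), (array([251.16666667, 201.16666667]), np.int32(6))]
```

Emit:
{"fn": "drive_tool", "kwargs": {"motion": [4,0.5,0,0,0,4,0.5,20,0,0,4,0.5,40,0,0,4,0.5,60,0,0,4,0.5,80,0,0,4,0.5,100,0,0,4,0.5,115,0,0,4,0.5,125,0,0,4,0.5,125,0,0,4,0.5,125,0,0]}}

```text
time_s: 6.05
eef_pos: [386.6, 226.1, 364.8]
tool_rot: [[0.167, 0.986, -0.0], [0.986, -0.167, -0.0], [-0.0, -0.0, -1.0]]
ft_force: [0.2, 0.1, -3.1]
grip_width: 15.1
grasp_force: 59.4
```

```bash
python3 - <<'E'
from h import *
s=sensors.state();snap("wrist","w3");snap("scene","s3");print(s["eef_pos"],s["ft_force"])
w=cv2.imread("pics/w3.png")[20:260,200:440];sc=cv2.imread("pics/s3.png")[150:250,230:330]
cv2.imwrite("pics/c3.png",np.hstack([cv2.resize(w,(400,400),interpolation=3),cv2.resize(sc,(400,400),interpolation=3)]))
E
```

```text
[386.60055544 226.08083851 364.765779  ] [ 0.17236126  0.05215353 -3.08246897]
```

View pics/c3.png

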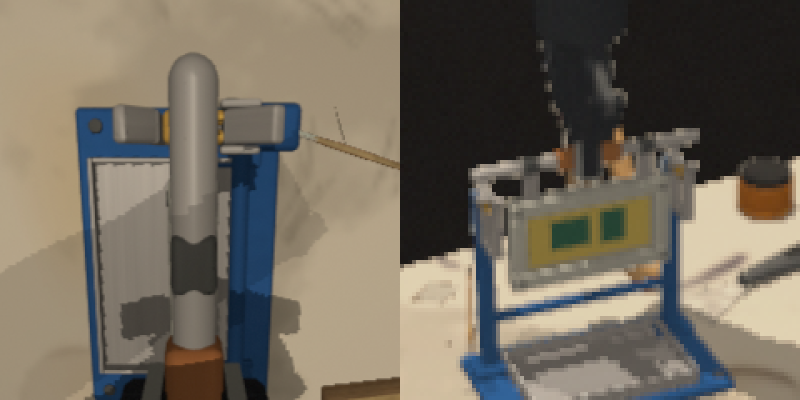

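The crop shows the rod at (193,125) centred in the left hook's mouth, which spans columns 162–222. The rod end is about 17 mm past the hook, and the screen passes freely between the posts. I'll lower it onto the gates.

Emit:
{"fn": "drive_tool", "kwargs": {"motion": [-1,0,6,0,0,-1,0,12,0,0,-1,0,17,0,0,-1,0,20,0,0,-1,0,20,0,0,-1,0,20,0,0]}}

```text
time_s: 6.65
eef_pos: [386.2, 225.2, 344.3]
tool_rot: [[0.166, 0.986, -0.001], [0.986, -0.166, -0.0], [-0.0, -0.001, -1.0]]
ft_force: [0.2, 0.5, -2.4]
grip_width: 15.3
grasp_force: 59.5
```

Emit:
{"fn": "drive_tool", "kwargs": {"motion": [0,0,1,0,0,0,0,2,0,0,0,0,2,0,0,0,0,2,0,0]}}

```text
time_s: 6.98
eef_pos: [386.4, 225.2, 342.8]
tool_rot: [[0.166, 0.986, 0.0], [0.986, -0.166, 0.0], [0.0, 0.0, -1.0]]
ft_force: [-0.0, 0.4, -3.9]
grip_width: 14.8
grasp_force: 59.5
```

Emit:
{"fn": "drive_tool", "kwargs": {"motion": [0,0,1,0,0,0,0,2,0,0,0,0,2,0,0,0,0,2,0,0]}}

```text
time_s: 7.32
eef_pos: [386.5, 225.3, 341.6]
tool_rot: [[0.166, 0.986, 0.001], [0.986, -0.166, 0.0], [0.0, 0.001, -1.0]]
ft_force: [-2.5, -1.4, 4.8]
grip_width: 15.0
grasp_force: 60.6
```

Emit:
{"fn": "drive_tool", "kwargs": {"motion": [0,0,-1,0,0,0,0,-1,0,0,0,0,-1,0,0.5,0,0,-1,0,0.5,0,0,-1,0,0.5,0,0,-1,0,0.5,0,0,-1,0,0.5,0,0,-1,0,0.5,0,0,-1,0,0.5,0,0,-1,0,0.5]}}

```text
time_s: 8.15
eef_pos: [386.3, 225.2, 341.7]
tool_rot: [[0.166, 0.986, -0.0], [0.986, -0.166, 0.0], [0.0, -0.0, -1.0]]
ft_force: [-0.2, 0.8, 0.5]
grip_width: 42.7
grasp_force: 0.0
```

```bash
python3 - <<'E'
from h import *
s=sensors.state();snap("wrist","w4");snap("scene","s4");print(s["eef_pos"],s["ft_force"],s["grip_width"])
w=cv2.imread("pics/w4.png")[20:340,160:480];sc=cv2.imread("pics/s4.png")[150:250,230:330]
cv2.imwrite("pics/c4.png",np.hstack([cv2.resize(w,(400,400),interpolation=3),cv2.resize(sc,(400,400),interpolation=3)]))
E
```

```text
[386.3382256  225.2389242  341.69007027] [-0.17910439  0.76659586  0.51094313] 42.74472947405363
```

View pics/c4.png

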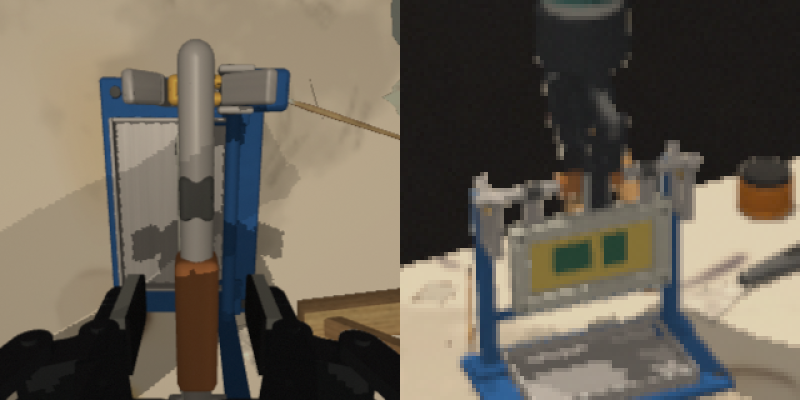

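The screen lies freely and level on both gates: the rod is in the left hook at (195,88), and in the scene crop both rod ends rest in the hooks. The fingers are clear of the grip at columns 176–218. I'll wait a moment, regrip and push down.

Emit:
{"fn": "drive_tool", "kwargs": {"motion": [0,0,0,0,0.5,0,0,0,0,0.5,0,0,0,0,0.5,0,0,0,0,0.5,0,0,0,0,0.5,0,0,0,0,0.5,0,0,0,0,0,0,0,0,0,0,0,0,0,0,0,0,0,0,0,0,0,0,0,0,0,0,0,0,0,0,0,0,0,0,0], "newtons": 80}}

```text
time_s: 9.33
eef_pos: [386.3, 225.3, 341.9]
tool_rot: [[0.166, 0.986, -0.0], [0.986, -0.166, 0.0], [0.0, -0.0, -1.0]]
ft_force: [-2.0, -0.1, 3.8]
grip_width: 14.7
grasp_force: 79.9
```

Emit:
{"fn": "drive_tool", "kwargs": {"motion": [0,0,3,0,0,0,0,6,0,0,0,0,9,0,0,0,0,12,0,0,0,0,15,0,0,0,0,18,0,0,0,0,21,0,0,0,0,24,0,0,0,0,27,0,0,0,0,30,0,0,0,0,33,0,0,0,0,35,0,0,0,0,35,0,0,0,0,35,0,0]}}

```text
time_s: 10.5
eef_pos: [386.7, 225.0, 306.8]
tool_rot: [[0.167, 0.986, 0.001], [0.986, -0.167, -0.001], [-0.001, 0.001, -1.0]]
ft_force: [-2.1, -1.5, 0.7]
grip_width: 14.4
grasp_force: 79.6
```

Emit:
{"fn": "drive_tool", "kwargs": {"motion": [0,0,1,0,0,0,0,2,0,0,0,0,3,0,0,0,0,3,0,0]}}

```text
time_s: 10.83
eef_pos: [386.7, 225.1, 306.6]
tool_rot: [[0.166, 0.986, 0.001], [0.986, -0.166, -0.001], [-0.001, 0.002, -1.0]]
ft_force: [-8.2, -3.9, 19.0]
grip_width: 14.4
grasp_force: 82.5
```

Emit:
{"fn": "drive_tool", "kwargs": {"motion": [0,0,-2,0,0,0,0,-2,0,0,0,0,-2,0,0.5,0,0,-2,0,0.5,0,0,-2,0,0.5,0,0,-2,0,0.5,0,0,-2,0,0.5,0,0,-2,0,0.5,0,0,-20,0,0.5,0,0,-50,0,0.5,0,0,-80,0,0.5,0,0,-110,0,0.5,0,0,-110,0,0.5,0,0,-110,0,0.5]}}

```text
time_s: 12.0
eef_pos: [387.2, 225.6, 415.8]
tool_rot: [[0.166, 0.986, 0.005], [0.986, -0.166, 0.002], [0.003, 0.004, -1.0]]
ft_force: [-0.6, 0.2, 0.4]
grip_width: 42.9
grasp_force: 0.0
```

```bash
python3 - <<'E'
from h import *
s=sensors.state();snap("wrist","w5");snap("scene","s5");print(s["time_s"],s["eef_pos"],s["ft_force"],s["grip_width"])
w=cv2.imread("pics/w5.png")[60:300,200:440];sc=cv2.imread("pics/s5.png")[150:250,230:330]
cv2.imwrite("pics/c5.png",np.hstack([cv2.resize(w,(400,400),interpolation=3),cv2.resize(sc,(400,400),interpolation=3)]))
E
```

```text
12.0 [387.19573258 225.61153225 415.835851  ] [-0.59719734  0.16720199  0.41646545] 42.87705686274965
```

View pics/c5.png

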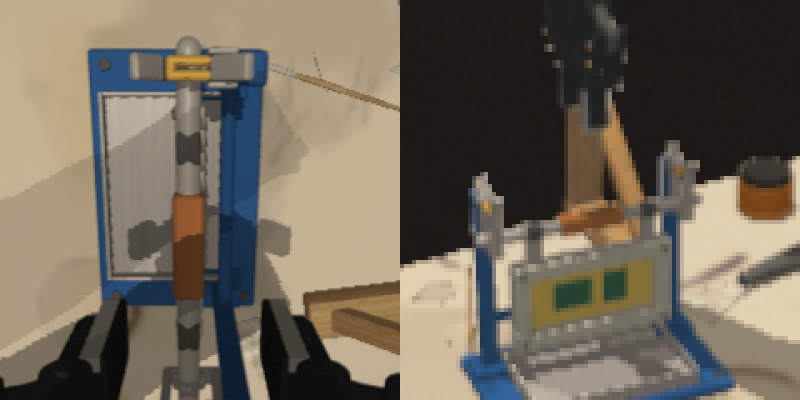

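The left gate at (188,67) has snapped shut above the rod, and the scene crop shows the rod level and low in both hooks. I'll check the right gate, at about (185,385) in the crop.

```bash
python3 - <<'E'
import cv2,numpy as np
w=cv2.imread("pics/w5.png")[270:330,260:360];sc=cv2.imread("pics/s5.png")[180:212,285:325]
cv2.imwrite("pics/c6.png",np.hstack([cv2.resize(w,(500,300),interpolation=3),cv2.resize(sc,(300,300),interpolation=3)]))
E
```

```text
(no output)
```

View pics/c6.png

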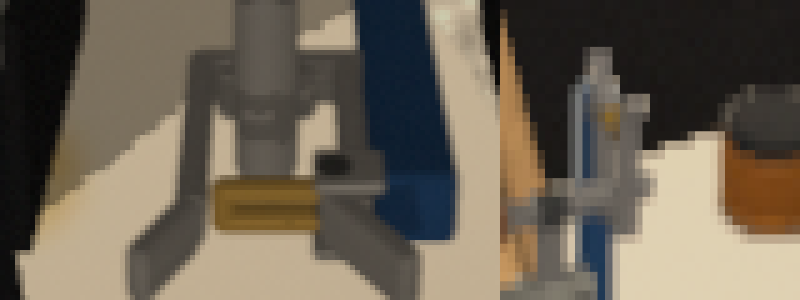

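The right gate at (265,205) in the crop is also shut above the rod. The arm is clear of everything.

```bash
python3 -c "
from rig import job
print(job.hand_in())"
```

```text
the job is handed in; nothing more can be done
None
```

The screen hangs with its rod home in both hooks and both gates shut above it in the last pictures; it was let go on the shut gates before the push, the arm is clear, and the job was handed in at about 12 s (no verdict was returned).

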